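# Shield up, lamp to the third click: read a PCR plate on the light box

## Task

Get the light box ready for reading the PCR plate that lies on it: draw the black-framed amber viewing shield straight up out of its slot in the plate rack, lower it upright all the way down into the groove along the front of the light box, and let go of it. Only then turn the lamp knob clockwise three clicks, never on to the fourth, and finish while still holding the knob at the third click, because it springs back to off when released. Leave the PCR plate, the two pairs of glass plates and the box of pipette tips as they are.

Things in the scene. Friction and masses are not known exactly. Their poses are not given: they have to be found in the camera images.
- shield: viewing shield: amber pane in a flat black frame, 160 mm wide, 130 tall, 9 thick, about 0.19 kg, upright in one of the rack's three slots (which one varies). The only framed panel, and the widest and tallest in the rack. Origin: middle of its lower edge; x through its thickness, y along its width, z up. Either face may look to the front
- plate_rack: fixed white plastic rack, 140 mm (x) by 190 mm (y), 30 mm high; origin in the middle of its underside. Three slots run along its y, at x = -45, 0 and +45 mm, each 12 mm wide, 174 mm long, 24 mm deep (slot floor 6 mm above the underside). All three are occupied: the shield and two pairs of glass plates
- groove (a point): middle of the floor of the shield groove along the light box's front. It runs along this frame's y, 172 mm long, 13 wide; floor 60 mm above the bench, rims 28 mm above the floor, mouth flared to about 20 mm. x points away from the operator, y to their left, z up. A seated shield has its origin here (within 2 mm in x, 6 in y) and may lean a few degrees
- light_box: fixed light box, cream with blue deck, 200 mm (x) by 270 (y), deck 70 mm above the bench; origin in the middle of its underside, axes as groove. Groove middle at x -85.5, y +45 mm; lamp knob axis at x -20, y -92; window under the PCR plate centred on x +22, y +45
- knob_grip (a point): grip point on the black pointer knob: on its vertical axis, 100 mm above the bench. A disc 44 mm across (top 82 mm above the bench) carries an upright grip bar 42 mm long, 13 thick, up to 110 mm above the bench. The bar lies along this frame's x, which turns with the knob; the white pointer line is at its -x end and, when off, points to the light box's front. Grip it with 40 N or more
- lamp_knob (a joint): angle of the lamp knob, rad: 0 off, growing clockwise seen from above. Clicks at 0.419, 0.838, 1.257 (third), 1.676, 2.094 (end). A return spring resists with 0.22 Nm at off, 0.30 at the third click, and springs the knob back to 0 when released: turn it in one grasp. On top, resistance jumps up by about 0.14 Nm just past each click and eases off towards the next. Third click: within 0.15
- pcr_plate: bystander: white capped 96-well PCR plate, 85.5 by 128 mm, 16 mm high, loose on the light box's window; origin in the middle of its underside
- glass_a: bystander: pair of clear gel glass plates, 100 mm wide, 82 mm tall, 8 mm thick together, standing in a slot of the rack; origin in the middle of the lower edge
- glass_b: bystander: a second, equal pair of glass plates in another slot of the rack; origin in the middle of the lower edge
- tip_box: bystander: grey box of pipette tips with a clear lid, 82 by 118 mm, 65 mm high, on the bench beyond; origin in the middle of its underside
Things that resemble listed ones, but are neither listed nor needed, are in the scene too. Of the things that look like the shield, the larger one is meant. What is shaped like the plate_rack but turquoise is not meant.

How it is judged:
By the outcome, as a careful person would: the job done as asked, in the order asked, and still so for the second after the job is handed in, while the arm keeps its last pose, push and grip.
It also fails if it takes over 64 s, if anything falls off the work surface, if the arm or the gripper's body presses on something with over 40 N, if the wrist force passes 120 N, or if a joint passes its speed limit or range.

## Robot

A 7-joint arm with a two-finger parallel gripper is mounted at the origin on the work surface. World frame = base frame: x ahead of the robot, y to its left, z up, the work surface at z = 0. Lengths are in m, angles in rad, forces in N, time in s.
With the tool pointing down it reaches from about 0.35 to 0.9 m from the base axis. Payload 8.1 kg.
Tool frame: the origin (TCP) lies midway between the tips of the shut fingers; the grasp point (between the pads) lies 19 mm behind it; z points along the fingers, y is the line along which they close (so a half turn about z gives the same grasp; the last joint's range is limited). The gripper opens to 92 mm and grips with 3 to 60 N. Pads are 19 mm wide; open, the fingers measure 130 mm over their backs; the gripper's body (75 mm by 190 mm) begins 47 mm behind the grasp point.
Start: joints at [-1.325, 0.434, 0.025, 1.573, -0.012, 1.134, -0.075], TCP at [0.214, 0.587, 0.227] pointing down, gripper open.
Joint ranges: [-2.62, 2.62], [-0.44, 2.09], [-1.27, 1.32], [0.08, 2.57], [-1.32, 4.46], [0.12, 2], [-2.74, 2.74]. Speed limits (rad/s): [2.22, 2.22, 3.01, 3.01, 3.14, 3.14, 3.14].

## Interface

Orientations are given as a rotation vector (axis times angle).
In Python, from cell import arm gives the robot as it stands.
- The arm moves only by the tool carry_out, never from a script. Its arguments are lists of equal length, an entry for each row: "claw": the finger opening in cm, from 0 to 9.18; "delta_pos": the shift along the tool's x, y, z in cm, a list of three; "angular": the turn, a rotation vector about the tool's x, y, z in rad, a list of three. In form: {"claw": [claw, ...], "delta_pos": [[dx, dy, dz], ...], "angular": [[ax, ay, az], ...]}. A call has 1 to 20 rows; each row shifts and turns the commanded pose from where the row before left it, along the tool's axes as they then stand; what a row does not reach is not made up. A row lasts 1/10 s, in which the tool goes at most 50 mm and 8.59 degrees, less where a joint would pass 70% of its speed; a pose out of reach is approached as far as the arm can. A call with a gripper value outside its range is refused whole. The fingers move at their own pace and stop on an object; "force" is the grip in N (left out, the last holds). Time passes only in rows, so rows that do not move let the fingers close. It gives the time, the measured TCP pose, the force, the opening and the grip force at its end, in the units of the state.
- arm.observe(): the state, without advancing time (a new reading comes with each control period).
- arm.get_image(name): name is "scene" or "top"; returns a dict with "frame" (480x640x3 uint8, red, green, blue), "mtx" (3x3 intrinsics, pixels), "dist" ([k1, k2, p1, p2, k3] as OpenCV has them; the pictures are not rectified), "T" (4x4, takes a point from camera to world coordinates). Camera axes: x right, y down, z forward; pixel columns grow to the right and rows downward; lengths in m; the calibration is good to about 2 mm. A picture is of the moment at which its call begins. There is no depth.
- arm.sign_off(): hands the job in; it is judged then, once.
Trained networks look in a picture, given as the dict that the camera call returned (one of the last four; its "shot" number tells which), for a name from the list of things; names that differ only in an ending like _2 or _b are one class to them, and where a whole thing is asked for, a point or a joint stands for the part that bears it (a point fixed in the world has none). Each returns a list of dicts, best first, with "conf" (0 to 1); they miss things now and then, are a little off and sometimes report something else, mostly with a low value. They report only what shows in the picture. A call takes as long as a camera call. They do not tell look-alikes from the thing itself.
- arm.look_for(label, picture): "centre" ([column, row] as shares, 0 to 1, of the picture: columns of its width, rows of its height, amid what is visible of it).
- arm.trace(label, picture): "region" (480x640 bool, what is visible of it) and "centre" ([column, row] as shares, 0 to 1, of the picture: columns of its width, rows of its height, amid what is visible of it).
- arm.place_of(label, picture): "centre" ([column, row] as shares, 0 to 1, of the picture: columns of its width, rows of its height: a listed point, or the origin of a listed thing).
The state is a dict: "clock": time; "joints": joint angles; "dq": joint speeds; "joint_efforts": joint torques, N m; "position": TCP position; "ee_rot": TCP orientation; "force": force on the tool from outside, world axes, zero at the start; "ft_torque": the same for the moment, N m; "width": opening from 0.0 (shut) to 1.0 (fully open); "gripper_force": force on a finger pad.
Only numpy, scipy, OpenCV 4.12 (cv2) and the standard library are available. Lean on these libraries where they do the work, as an engineer would, in place of code of your own. Each camera call takes 0.05 s, during which the arm holds its last target. There are 200 camera calls.

## Working session

There is one attempt and no reset: what is moved stays moved. The work goes in short steps, Python scripts to look and compute and a tool call to move; the robot and the scene stay as the last step left them, time stands still between calls to the robot, and variables do not carry over. Pictures are saved under pics/ and viewed, at most 10 in all, crops included, and the job is handed in when it is done.

Besides the shell and the picture viewer there is one more tool, called after "Request:" in YAML: its name, and indented under it one key for each argument. carry_out: Moves the arm, as the interface text tells. Its arguments: {"type":"object","properties":{"claw":{"type":"array","items":{"type":"number"}},"delta_pos":{"type":"array","items":{"type":"array","items":{"type":"number"}}},"angular":{"type":"array","items":{"type":"array","items":{"type":"number"}}},"force":{"type":"number"}},"required":["claw","delta_pos","angular"]}

```bash
mkdir -p pics; ls; python3 - <<'E'
from cell import arm
import cv2,pickle
s=arm.observe();print(s)
for n in("scene","top"):
    p=arm.get_image(n);cv2.imwrite(f"pics/{n}0.png",p["frame"][:,:,::-1]);pickle.dump(p,open(n+"0.pkl","wb"))
    print(n,p["mtx"],p["dist"],p["T"])
    for l in["shield","plate_rack","groove","light_box","knob_grip","pcr_plate","glass_a","tip_box"]:
        try:print(l,[( [round(d["centre"][0]*640,1),round(d["centre"][1]*480,1)],round(d["conf"],2)) for d in arm.place_of(l,p)][:4])
        except Exception as e:print(l,e)
E
```

```text
pics
{'clock': 0.0, 'joints': array([-1.32459229,  0.43522164,  0.02499557,  1.57405063, -0.01157583,
        1.13402141, -0.07511839]), 'dq': array([ 0.0008322 , -0.00036863, -0.00048427,  0.00138673,  0.00153732,
       -0.00074116, -0.00031446]), 'joint_efforts': array([-3.70688440e-04, -6.67835212e+01,  9.85361896e-01, -3.14462543e+01,
       -6.04261877e-02,  4.28035890e-02,  1.89756834e-04]), 'position': array([0.21351233, 0.58687275, 0.22596406]), 'ee_rot': array([-5.45261125e-01, -3.09381159e+00,  2.44010627e-03]), 'force': array([-0.24618185, -0.02292425,  0.73417027]), 'ft_torque': array([0.01206955, 0.06848807, 0.00258812]), 'gripper_force': 0.0, 'width': 1.0012402338215076}
scene [[541.76172008   0.         316.64659636]
 [  0.         541.76172008 237.4300548 ]
 [  0.           0.           1.        ]] [-0.08627346  0.          0.          0.          0.        ] [[-0.3546621   0.66505009 -0.65720863  1.26414225]
 [ 0.9349751   0.2477283  -0.25387449  0.26805354]
 [-0.00603007 -0.70451336 -0.70966511  0.80543929]
 [ 0.          0.          0.          1.        ]]
shiel
[... 458 characters left out ...]
        0.           1.        ]] [0.01118442 0.         0.         0.         0.        ] [[-2.76739409e-03 -9.84747396e-01  1.73968123e-01  4.61028110e-01]
 [-9.99945490e-01  9.73586842e-04 -1.03956179e-02  5.52491756e-03]
 [ 1.00676846e-02 -1.73987409e-01 -9.84696412e-01  8.48559644e-01]
 [ 0.00000000e+00  0.00000000e+00  0.00000000e+00  1.00000000e+00]]
shield [([191.2, 364.6], 0.9), ([182.2, 289.5], 0.81)]
plate_rack [([172.4, 144.0], 0.78), ([185.1, 267.4], 0.76)]
groove [([440.3, 322.1], 0.86)]
light_box [([440.8, 273.6], 0.9)]
knob_grip [([513.1, 265.9], 0.98)]
pcr_plate [([426.3, 258.9], 0.57)]
glass_a [([178.1, 239.8], 0.88), ([187.3, 265.0], 0.74)]
tip_box [([288.1, 165.4], 0.97)]
```

View pics/scene0.png

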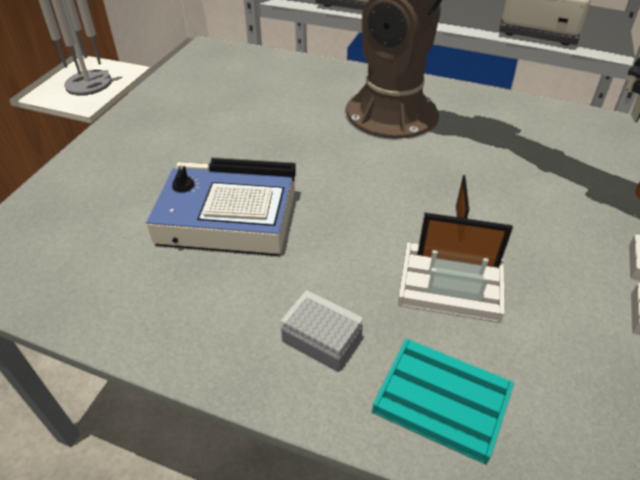

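View pics/top0.png

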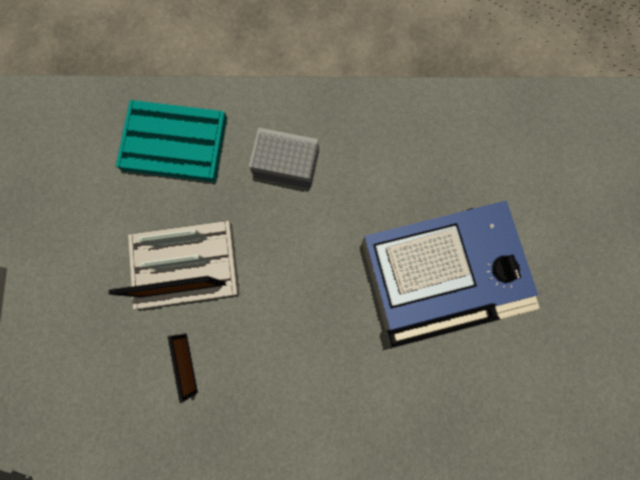

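The scene view shows the shield in the rack slot nearest the robot (scene 467,240; top 170,288). The small decoy panel is at top (183,367), and the light box has its groove toward the robot (440,325) with the knob at (507,268).

```bash
cat > h.py <<'E'
import numpy as np,cv2,pickle
def ray(p,px):
    u=cv2.undistortPoints(np.array([[px]],float),p["mtx"],p["dist"])[0,0]
    return p["T"][:3,3],p["T"][:3,:3]@np.array([u[0],u[1],1.])
def atz(p,px,z):
    o,d=ray(p,px);return o+d*(z-o[2])/d[2]
def tri(ps,pxs):
    A=np.zeros((3,3));b=np.zeros(3)
    for p,x in zip(ps,pxs):
        o,d=ray(p,x);d=d/np.linalg.norm(d);M=np.eye(3)-np.outer(d,d);A+=M;b+=M@o
    return np.linalg.solve(A,b)
def proj(p,X):
    Ti=np.linalg.inv(p["T"]);r,_=cv2.Rodrigues(Ti[:3,:3])
    return cv2.projectPoints(np.atleast_2d(np.array(X,float)),r,Ti[:3,3],p["mtx"],p["dist"])[0][:,0]
def load(s): return [pickle.load(open(n+s+".pkl","rb")) for n in("scene","top")]
E
python3 - <<'E'
from h import *
np.set_printoptions(precision=4,suppress=True)
s,t=load("0")
for n,z,a,b in[("shield",.006,(457.8,223.1),(182.2,289.5)),("rack",0,(449.9,286.9),(185.1,267.4)),("groove",.06,(250,179),(440.3,322.1)),("box",0,(229.5,220.5),(440.8,273.6)),("knob",.1,(180.5,177.2),(513.1,265.9))]:
    print(n,atz(s,a,z),atz(t,b,z),tri([s,t],[a,b]))
a=s["frame"][170:330,380:530];b=t["frame"][210:320,95:245]
cv2.imwrite("pics/c1.png",np.vstack([cv2.resize(a,(750,800),interpolation=3)[:, :]])[:600,:,::-1])
c=t["frame"][190:360,350:550]
cv2.imwrite("pics/c1.png",cv2.resize(a[:120],None,fx=5,fy=5,interpolation=2)[:,:,::-1])
cv2.imwrite("pics/c2.png",cv2.resize(b,None,fx=5,fy=5,interpolation=2)[:,:,::-1])
cv2.imwrite("pics/c3.png",cv2.resize(c,None,fx=3.5,fy=3.5,interpolation=2)[:,:,::-1])
E
```

```text
shield [0.3777 0.2503 0.006 ] [0.5066 0.2722 0.006 ] [0.4991 0.246  0.1117]
rack [0.5542 0.2683 0.    ] [0.549  0.2709 0.    ] [ 0.5499  0.2701 -0.0037]
groove [ 0.4567 -0.1984  0.06  ] [ 0.4458 -0.1995  0.06  ] [ 0.4459 -0.2033  0.0501]
box [ 0.5359 -0.2157  0.    ] [ 0.5362 -0.2205  0.    ] [ 0.5355 -0.2184 -0.0005]
knob [ 0.5446 -0.3128  0.1   ] [ 0.5403 -0.3178  0.1   ] [ 0.5402 -0.318   0.0959]
```

View pics/c1.png

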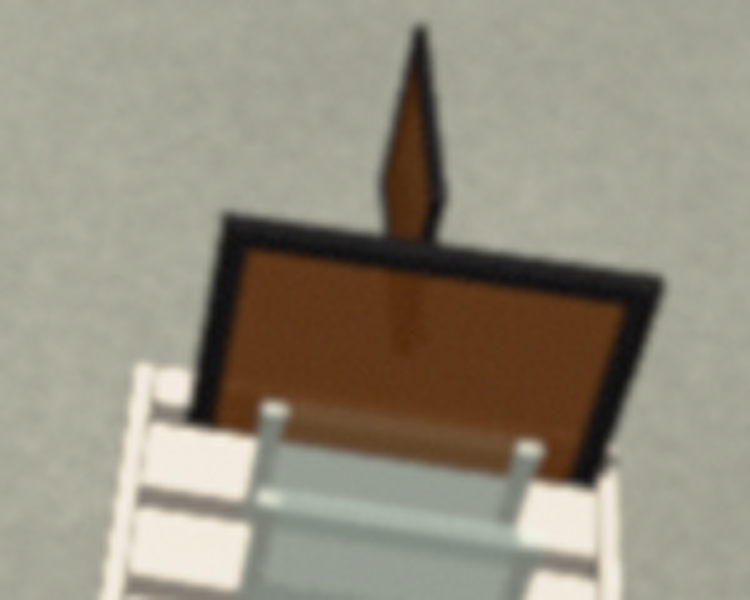

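View pics/c2.png

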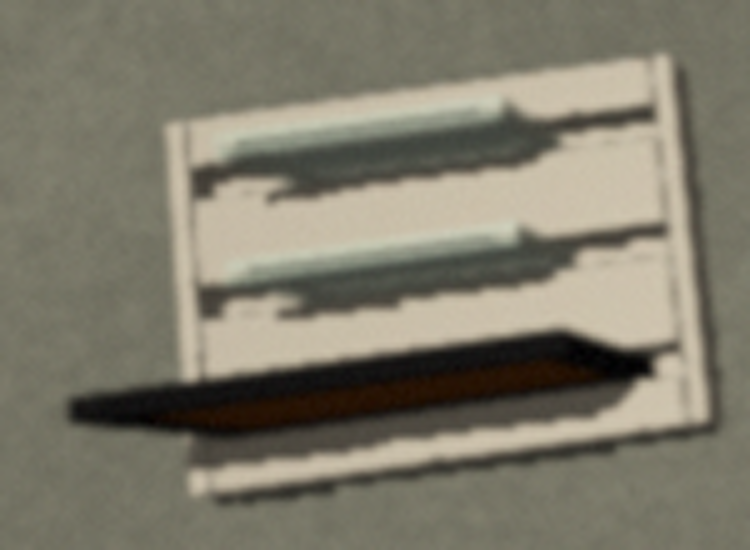

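View pics/c3.png

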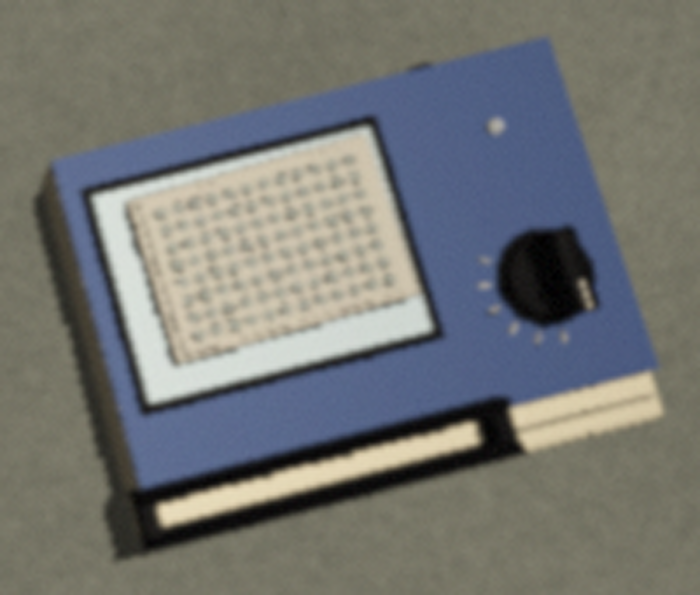

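```bash
cat > fit.py <<'E'
from h import *
from scipy.optimize import least_squares
np.set_printoptions(precision=4,suppress=True)
s,t=load("0")
c1=lambda x,y:(s,(380+x/5,170+y/5)); c2=lambda x,y:(t,(95+x/5,210+y/5)); c3=lambda x,y:(t,(350+x/3.5,190+y/3.5))
R=lambda a:np.array([[np.cos(a),-np.sin(a),0],[np.sin(a),np.cos(a),0],[0,0,1]])
def fit(f,x0,obs,n):
    r=lambda v:np.concatenate([proj(p,f(v,X))[0]-np.array(px) for X,(p,px) in obs])
    q=least_squares(r,x0,loss="soft_l1");print(n,q.x,"\n res",r(q.x).reshape(-1,2).round(1).tolist());return q.x
pl=lambda v,X:R(v[2])@np.array(X)+[v[0],v[1],0]
rk=fit(pl,[.55,.27,.1],[((.07,.095,.03),c2(165,122)),((.07,-.095,.03),c2(665,57)),((-.07,-.095,.03),c2(710,425)),((-.07,.095,.03),c2(192,493)),((0,0,0),(s,(449.9,286.9))),((0,0,0),(t,(185.1,267.4)))],"rack")
bx=fit(pl,[.54,-.22,.2],[((.1,.135,.07),c3(55,160)),((.1,-.135,.07),c3(548,38)),((-.02,-.092,.1),(t,(513.1,265.9))),((-.02,-.092,.1),(s,(180.5,177.2))),((-.0855,.045,.06),(t,(440.3,322.1))),((-.0855,.045,.06),(s,(250,179))),((0,0,0),(t,(440.8,273.6))),((0,0,0),(s,(229.5,220.5))),((.022,.045,.07),c3(262,263))],"box")
L=lambda a:np.array([[np.cos(a),0,np.sin(a)],[0,1,0],[-np.sin(a),0,np.cos(a)]])
sh=lambda v,X:R(v[2])@L(v[3])@np.array(X)+[v[0],v[1],.006]
h=.0045
sv=fit(sh,[.507,.27,.13,0],[((h,.08,.13),c2(70,398)),((-h,.08,.13),c2(70,425)),((h,-.08,.13),c2(567,330)),((-h,-.08,.13),c1(226,212)),((-h,.08,.13),c1(663,276))],"shield")
print("slot front",pl(rk,(-.045,0,.006)),"shield top mid",sh(sv,(0,0,.13)),"sh in rack",R(-rk[2])@(np.array([*sv[:2],0])-[*rk[:2],0]))
print("groove",pl(bx,(-.0855,.045,.06)),"knob",pl(bx,(-.02,-.092,.1)))
E
python3 fit.py
```

```text
rack [0.5516 0.2682 0.136 ] 
 res [[-0.5, 0.0], [1.1, -0.5], [-0.3, -0.1], [-1.2, 1.0], [0.2, -1.0], [1.5, -1.3]]
box [ 0.5363 -0.2225  0.2515] 
 res [[-1.9, -0.8], [0.1, -2.4], [-0.7, 0.3], [-0.4, -1.7], [0.5, 2.0], [2.1, -4.1], [1.1, -0.1], [-2.9, -0.6], [-0.5, -0.8]]
shield [ 0.5266  0.2717  0.1337 -0.1601] 
 res [[-1.0, 0.0], [-0.3, 0.2], [0.2, -0.0], [-1.3, -0.2], [-0.2, 0.5]]
slot front [0.507  0.2621 0.006 ] shield top mid [0.5061 0.269  0.1343] sh in rack [-0.0243  0.0069  0.    ]
groove [ 0.4423 -0.2002  0.06  ] knob [ 0.5398 -0.3166  0.1   ]
```

Request:
carry_out:
  claw: [5,5,5,5,5,5,5,5]
  delta_pos:
    - [0,0,0]
    - [0,0,0]
    - [0,0,0]
    - [0,0,0]
    - [0,0,0]
    - [0,0,0]
    - [0,0,0]
    - [0,0,0]
  angular:
    - [0,0,0.136]
    - [0,0,0.136]
    - [0,0,0.136]
    - [0,0,0.136]
    - [0,0,0.136]
    - [0,0,0.136]
    - [0,0,0.136]
    - [0,0,0.136]
  force: 40

```text
clock: 1.7
position: [0.2136, 0.5874, 0.2268]
ee_rot: [-2.074, -2.359, -0.0]
force: [0.6, 0.1, -0.5]
width: 0.545
gripper_force: 0.0
```

Request:
carry_out:
  claw: [5,5,5,5,5,5,5,5,5,5,5,5,5,5,5,5,5,5]
  delta_pos:
    - [-2.21,1.55,0.16]
    - [-2.21,1.55,0.16]
    - [-2.21,1.55,0.16]
    - [-2.21,1.55,0.16]
    - [-2.21,1.55,0.16]
    - [-2.21,1.55,0.16]
    - [-2.21,1.55,0.16]
    - [-2.21,1.55,0.16]
    - [-2.21,1.55,0.16]
    - [-2.21,1.55,0.16]
    - [-2.21,1.55,0.16]
    - [-2.21,1.55,0.16]
    - [-2.21,1.55,0.16]
    - [-2.21,1.55,0.16]
    - [-2.21,1.55,0.16]
    - [-2.21,1.55,0.16]
    - [0,0,0]
    - [0,0,0]
  angular:
    - [0,0,0]
    - [0,0,0]
    - [0,0,0]
    - [0,0,0]
    - [0,0,0]
    - [0,0,0]
    - [0,0,0]
    - [0,0,0]
    - [0,0,0]
    - [0,0,0]
    - [0,0,0]
    - [0,0,0]
    - [0,0,0]
    - [0,0,0]
    - [0,0,0]
    - [0,0,0]
    - [0,0,0]
    - [0,0,0]

```text
clock: 3.5
position: [0.5068, 0.2696, 0.2011]
ee_rot: [-2.069, -2.364, 0.0]
force: [-1.2, -0.3, 0.2]
width: 0.546
gripper_force: 0.0
```

```bash
cat >> h.py <<'E'
def go(st,target,psi):
    from scipy.spatial.transform import Rotation as Ro
    M=Ro.from_rotvec(st["ee_rot"]).as_matrix();d=np.array(target)-st["position"]
    ps=np.arctan2(M[1,1],M[0,1]);a=psi
    Rt=np.array([[-np.sin(a),np.cos(a),0],[np.cos(a),np.sin(a),0],[0,0,-1]]).T
    print("yaw now %.3f, rotvec tool to target"%ps,Ro.from_matrix(M.T@Rt).as_rotvec().round(4))
    print("delta cm in present axes",(M.T@d*100).round(2),"in target axes",(Rt.T@d*100).round(2))
E
python3 - <<'E'
from h import *
from cell import arm
o=arm.observe();print(o["clock"],o["position"],o["width"],o["joints"].round(2));go(o,[.506,.269,.101],.134)
E
```

```text
3.5 [0.50684326 0.26964833 0.20111135] 0.5461494653806497 [-0.86  0.38  0.38  1.76 -0.16  1.03 -0.29]
yaw now 0.132, rotvec tool to target [-0.0001 -0.0001 -0.0015]
delta cm in present axes [-0.05 -0.09 10.01] in target axes [-0.05 -0.09 10.01]
```

Request:
carry_out:
  claw: [5,5,5,5,5,5,5]
  delta_pos:
    - [0,0,2]
    - [0,0,2]
    - [0,0,2]
    - [0,0,2]
    - [0,0,1]
    - [0,0,1]
    - [0,0,0]
  angular:
    - [0,0,0]
    - [0,0,0]
    - [0,0,0]
    - [0,0,0]
    - [0,0,0]
    - [0,0,0]
    - [0,0,0]

```text
clock: 4.2
position: [0.5058, 0.2704, 0.1003]
ee_rot: [-2.066, -2.365, 0.002]
force: [-0.2, -0.8, 0.9]
width: 0.544
gripper_force: 0.0
```

Request:
carry_out:
  claw: [0,0,0,0,0,0,0,0,0,0]
  delta_pos:
    - [0,0,0]
    - [0,0,0]
    - [0,0,0]
    - [0,0,0]
    - [0,0,0]
    - [0,0,0]
    - [0,0,0]
    - [0,0,0]
    - [0,0,0]
    - [0,0,0]
  angular:
    - [0,0,0]
    - [0,0,0]
    - [0,0,0]
    - [0,0,0]
    - [0,0,0]
    - [0,0,0]
    - [0,0,0]
    - [0,0,0]
    - [0,0,0]
    - [0,0,0]

```text
clock: 5.2
position: [0.5067, 0.27, 0.1013]
ee_rot: [2.068, 2.365, 0.0]
force: [-0.6, -0.2, 4.2]
width: 0.092
gripper_force: 40.0
```

Request:
carry_out:
  claw: [0,0,0,0,0,0,0,0,0,0,0,0]
  delta_pos:
    - [0,0,-1]
    - [0,0,-1]
    - [0,0,-1]
    - [0,0,-1]
    - [0,0,-2]
    - [0,0,-2]
    - [0,0,-2]
    - [0,0,-2]
    - [0,0,-2]
    - [0,0,-2]
    - [0,0,-2]
    - [0,0,0]
  angular:
    - [0,0,0]
    - [0,0,0]
    - [0,0,0]
    - [0,0,0]
    - [0,0,0]
    - [0,0,0]
    - [0,0,0]
    - [0,0,0]
    - [0,0,0]
    - [0,0,0]
    - [0,0,0]
    - [0,0,0]

```text
clock: 6.4
position: [0.5079, 0.2705, 0.2844]
ee_rot: [2.067, 2.364, 0.008]
force: [-0.3, -0.3, -1.5]
width: 0.097
gripper_force: 40.0
```

```bash
python3 - <<'E'
from h import *
from cell import arm
for n in("scene","top"):
    p=arm.get_image(n);pickle.dump(p,open(n+"1.pkl","wb"))
    for d in arm.trace("shield",p)[:3]:print(n,d["conf"],cv2.boundingRect(d["region"].astype(np.uint8)),cv2.approxPolyDP(max(cv2.findContours(d["region"].astype(np.uint8),0,2)[0],key=len),4,True)[:,0].tolist())
    pics=p["frame"][:,:,::-1]; cv2.imwrite(f"pics/{n}1.png",pics)
s,t=load("1")
a=cv2.resize(s["frame"][100:300,370:570],(400,400));b=cv2.resize(t["frame"][200:400,40:240],(400,400))
cv2.imwrite("pics/d1.png",np.hstack([a,b])[:,:,::-1])
o=arm.observe();print(o["clock"],o["position"],o["force"],o["ft_torque"],o["width"])
E
```

```text
scene 0.93 (429, 129, 113, 77) [[439, 130], [429, 192], [520, 204], [540, 142], [527, 141], [520, 153], [498, 151], [488, 157], [470, 145], [470, 132]]
scene 0.91 (456, 197, 13, 44) [[462, 197], [456, 202], [458, 240], [468, 215], [468, 200]]
scene 0.22 (146, 157, 151, 100) [[171, 168], [146, 222], [154, 245], [271, 256], [280, 252], [294, 192], [294, 162], [213, 157], [208, 164], [180, 161]]
top 0.85 (168, 334, 31, 68) [[184, 334], [168, 337], [180, 401], [198, 393]]
top 0.61 (112, 264, 87, 25) [[198, 277], [172, 264], [112, 271], [123, 288]]
6.6 [0.50596258 0.26975759 0.28013999] [-0.95670089  0.68231202 -2.09232206] [-0.04855347  0.04247227  0.00036191] 0.09519643357378298
```

View pics/d1.png

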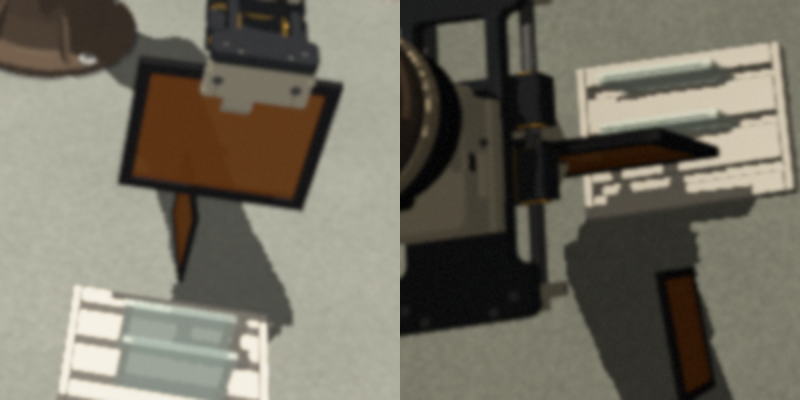

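The shield hangs upright in the gripper, clear of the rack. The glass pairs are still standing, and the decoy panel is at about (183,367) in the top view. I'll fit the held shield's pose and refine the groove position.

```bash
cat > fit2.py <<'E'
from fit import *
bx=fit(pl,[.54,-.22,.2],[((.1,.135,.07),c3(55,160)),((.1,-.135,.07),c3(548,38)),((-.02,-.092,.1),(t,(513.1,265.9))),((-.0855,.045,.06),(t,(440.3,322.1))),((-.0855,-.041,.06),c3(479,433)),((-.0855,.131,.088),c3(156,515)),((0,0,0),(t,(440.8,273.6))),((.022,.045,.07),c3(262,263)),((-.02,-.092,.1),(s,(180.5,177.2))),((0,0,0),(s,(229.5,220.5)))],"box top")
print("groove",pl(bx,(-.0855,.045,.06)),"knob",pl(bx,(-.02,-.092,.1)),"floor strip ends by z",atz(*c3(479,433),.06),atz(*c3(156,515),.088))
from scipy.spatial.transform import Rotation as Ro
S,T=load("1")
fs=lambda v,X:Ro.from_euler("ZYX",[v[3],v[4],v[5]]).apply(X)+v[:3]
sv=fit(fs,[.506,.27,.186,.134,0,0],[((-h,-.08,.13),(S,(440,128.5))),((-h,.08,.13),(S,(541,141))),((h,-.08,0),(S,(429.5,191))),((h,.08,0),(S,(521,204))),((h,-.08,0),(T,(199,275))),((h,-.08,.13),(T,(170,265)))],"held")
E
python3 fit2.py
```

```text
rack [0.5516 0.2682 0.136 ] 
 res [[-0.5, 0.0], [1.1, -0.5], [-0.3, -0.1], [-1.2, 1.0], [0.2, -1.0], [1.5, -1.3]]
box [ 0.5363 -0.2225  0.2515] 
 res [[-1.9, -0.8], [0.1, -2.4], [-0.7, 0.3], [-0.4, -1.7], [0.5, 2.0], [2.1, -4.1], [1.1, -0.1], [-2.9, -0.6], [-0.5, -0.8]]
shield [ 0.5266  0.2717  0.1337 -0.1601] 
 res [[-1.0, 0.0], [-0.3, 0.2], [0.2, -0.0], [-1.3, -0.2], [-0.2, 0.5]]
slot front [0.507  0.2621 0.006 ] shield top mid [0.5061 0.269  0.1343] sh in rack [-0.0243  0.0069  0.    ]
groove [ 0.4423 -0.2002  0.06  ] knob [ 0.5398 -0.3166  0.1   ]
box top [ 0.5356 -0.222   0.2433] 
 res [[-1.9, -1.1], [0.4, -1.5], [-0.9, 1.2], [-0.2, 2.3], [-0.1, -1.4], [0.9, 0.4], [0.8, 0.3], [-0.7, -0.6], [0.2, -2.1], [-2.5, -0.8]]
groove [ 0.4418 -0.1989  0.06  ] knob [ 0.5383 -0.3161  0.1   ] floor strip ends by z [ 0.4601 -0.2823  0.06  ] [ 0.4217 -0.114   0.088 ]
held [0.5003 0.27   0.1863 0.1488 0.0226 0.0063] 
 res [[-0.6, -0.4], [0.2, -0.6], [-0.9, 1.3], [0.1, 0.6], [-0.1, 1.2], [-0.6, -0.3]]
```

```bash
python3 - <<'E'
from h import *
from cell import arm
o=arm.observe();go(o,[.4412,-.1985,.28],.235)
E
```

```text
yaw now 0.134, rotvec tool to target [-0.0016  0.0006 -0.101 ]
delta cm in present axes [-45.54 -12.67   0.06] in target axes [-4.403e+01 -1.720e+01  1.000e-02]
```

Request:
carry_out:
  claw: [0,0,0,0,0,0,0,0,0,0,0,0,0,0,0,0,0,0,0,0]
  delta_pos:
    - [0,0,0]
    - [-1.5,-0.6,0]
    - [-2.5,-1,0]
    - [-2.5,-1,0]
    - [-2.5,-1,0]
    - [-2.5,-1,0]
    - [-2.5,-1,0]
    - [-2.5,-1,0]
    - [-2.5,-1,0]
    - [-2.5,-1,0]
    - [-2.5,-1,0]
    - [-2.5,-1,0]
    - [-2.5,-1,0]
    - [-2.5,-1,0]
    - [-2.5,-1,0]
    - [-2.5,-1,0]
    - [-2.5,-1,0]
    - [-2.5,-1,0]
    - [-2.5,-0.6,0]
    - [0,0,0]
  angular:
    - [0,0,-0.101]
    - [0,0,0]
    - [0,0,0]
    - [0,0,0]
    - [0,0,0]
    - [0,0,0]
    - [0,0,0]
    - [0,0,0]
    - [0,0,0]
    - [0,0,0]
    - [0,0,0]
    - [0,0,0]
    - [0,0,0]
    - [0,0,0]
    - [0,0,0]
    - [0,0,0]
    - [0,0,0]
    - [0,0,0]
    - [0,0,0]
    - [0,0,0]

```text
clock: 8.6
position: [0.4397, -0.2021, 0.2808]
ee_rot: [1.956, 2.458, -0.002]
force: [-0.2, -0.6, -1.1]
width: 0.095
gripper_force: 40.0
```

```bash
python3 - <<'E'
from h import *
from cell import arm
o=arm.observe();print(o["position"],o["width"],o["joints"].round(2));go(o,[.4412,-.1985,.205],.235)
E
```

```text
[ 0.43969691 -0.20210421  0.28081316] 0.09466471497540009 [-0.27  0.16  0.69  1.86 -0.11  1.15  0.69]
yaw now 0.227, rotvec tool to target [-0.001   0.0011 -0.0085]
delta cm in present axes [0.33 0.23 7.58] in target axes [0.32 0.23 7.58]
```

Request:
carry_out:
  claw: [0,0,0,0,0,0,0]
  delta_pos:
    - [0,0,1.5]
    - [0,0,2]
    - [0,0,2]
    - [0,0,1]
    - [0,0,1]
    - [0,0,0]
    - [0,0,0]
  angular:
    - [0,0,0]
    - [0,0,0]
    - [0,0,0]
    - [0,0,0]
    - [0,0,0]
    - [0,0,0]
    - [0,0,0]

```text
clock: 9.3
position: [0.4419, -0.198, 0.2065]
ee_rot: [1.946, 2.466, 0.0]
force: [-0.3, 0.2, -1.4]
width: 0.095
gripper_force: 40.0
```

```bash
python3 - <<'E'
from h import *
from cell import arm
for n in("scene","top"):
    p=arm.get_image(n);pickle.dump(p,open(n+"2.pkl","wb"))
o=arm.observe();print(o["clock"],o["position"],o["force"],o["width"]);go(o,[.4412,-.1985,.205],.235)
s,t=load("2")
a=cv2.resize(s["frame"][90:240,140:320],None,fx=3.5,fy=3.5)[:525,:];b=t["frame"][230:390,350:550]
cv2.imwrite("pics/e1.png",cv2.resize(s["frame"][100:215,170:320],None,fx=5,fy=5)[:,:,::-1]);cv2.imwrite("pics/e2.png",cv2.resize(b,None,fx=3.5,fy=3.5)[:,:,::-1])
E
```

```text
9.4 [ 0.44220704 -0.19811898  0.20681215] [-0.23188672 -0.08791721 -0.99456036] 0.0954082451317388
yaw now 0.235, rotvec tool to target [ 0.0011  0.0005 -0.0003]
delta cm in present axes [-0.01 -0.11  0.18] in target axes [-0.01 -0.11  0.18]
```

View pics/e1.png

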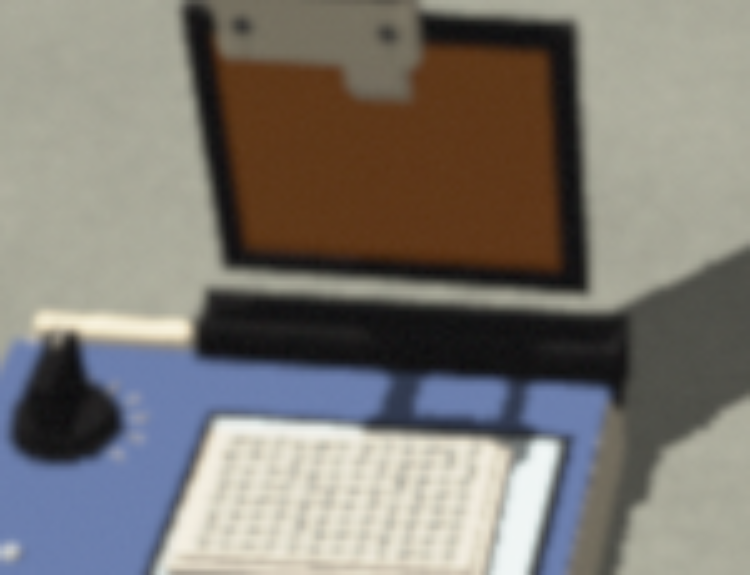

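View pics/e2.png

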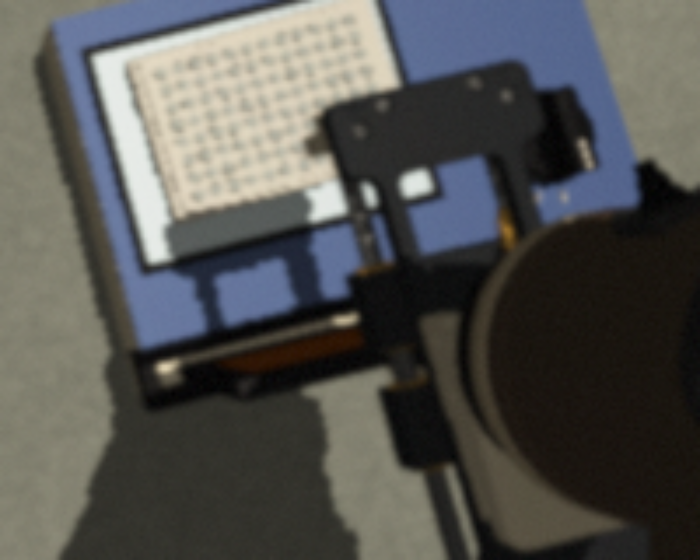

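```bash
python3 - <<'E'
from h import *
s,t=load("2");np.set_printoptions(precision=4,suppress=True)
q=lambda x,y:(170+x/5,100+y/5)
r=lambda x,y:(350+x/3.5,230+y/3.5)
print("shield bottom front face BL,BR",atz(s,q(225,267),.112),atz(s,q(587,290),.112))
A,B=atz(s,q(208,290),.088),atz(s,q(627,320),.088);print("block front top ends",A,B,(A+B)/2,np.hypot(*(A-B)[:2]),np.arctan2(-(B-A)[0],(B-A)[1]))
A,B=atz(s,q(198,354),.07),atz(s,q(620,382),.07);print("block back foot",A,B,np.hypot(*(A-B)[:2]),np.arctan2(-(B-A)[0],(B-A)[1]))
for n,x,z in[("floor left back",(158,372),.088),("left front",(160,383),.06),("block back left outer",(135,352),.088),("block front left",(148,408),.088)]:print(n,atz(t,r(*x),z))
c=np.array([.4412,-.1985]);a=.235
for x,y,z in[(-.0145,.09,.088),(0,.086,.088),(.0145,.09,.088)]:
    w=c+[x*np.cos(a)-y*np.sin(a),x*np.sin(a)+y*np.cos(a)];print(w,((proj(t,[*w,z])-[350,230])*3.5))
E
```

```text
shield bottom front face BL,BR [ 0.4603 -0.275   0.112 ] [ 0.422  -0.1221  0.112 ]
block front top ends [ 0.4501 -0.2927  0.088 ] [ 0.4067 -0.111   0.088 ] [ 0.4284 -0.2018  0.088 ] 0.18686746325589637 0.23445458330982208
block back foot [ 0.4724 -0.2883  0.07  ] [ 0.4266 -0.1066  0.07  ] 0.1873502690623602 0.24680172589997273
floor left back [ 0.4231 -0.115   0.088 ]
left front [ 0.4163 -0.1203  0.06  ]
block back left outer [ 0.4325 -0.1042  0.088 ]
block front left [ 0.4063 -0.1097  0.088 ]
[ 0.4061 -0.1143] [[157.6904 408.2358]]
[ 0.4212 -0.1149] [[157.8195 376.0135]]
[ 0.4343 -0.1076] [[141.9436 348.0185]]
```

```bash
python3 - <<'E'
from h import *
np.set_printoptions(precision=4,suppress=True)
S,T=load("1");s,t=load("2")
print(atz(T,(199,275),.186),"expect .5212 .1911",atz(T,(170,265),.316))
print("scene1 BL BR",atz(S,(429.5,191),.186),atz(S,(521,204),.186),"expect .5212 .1911 /",.506+.0045-.0107,.2698+.0793)
# fit scene-camera offset using deck points of box / rack corners in scene
c,a=np.array([.5516,.2682]),.136
s0,t0=load("0")
for X in[(.07,.095),(.07,-.095),(-.07,.095),(-.07,-.095)]:
    w=c+[X[0]*np.cos(a)-X[1]*np.sin(a),X[0]*np.sin(a)+X[1]*np.cos(a)];print(X,proj(s0,[*w,.03]))
b=s0["frame"][235:325,390:520];cv2.imwrite("pics/f.png",cv2.resize(b,None,fx=6,fy=6,interpolation=2)[:,:,::-1])
E
```

```text
[0.5183 0.1915 0.186 ] expect .5212 .1911 [0.5192 0.1903 0.316 ]
scene1 BL BR [0.5129 0.1923 0.186 ] [0.4904 0.3496 0.186 ] expect .5212 .1911 / 0.49979999999999997 0.34909999999999997
(0.07, 0.095) [[503.97   313.4487]]
(0.07, -0.095) [[398.3982 295.6038]]
(-0.07, 0.095) [[503.2035 257.1881]]
(-0.07, -0.095) [[406.8966 242.0464]]
```

View pics/f.png

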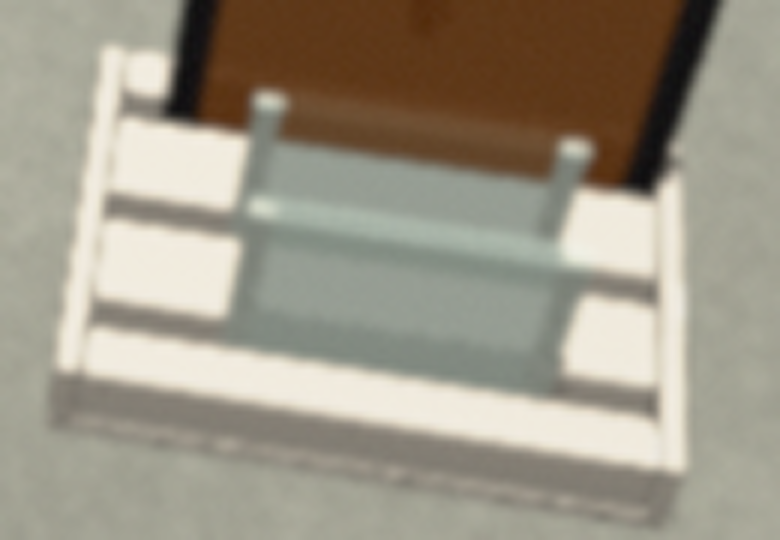

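The scene view shows the shield directly above the groove and centred lengthwise. Its lower edge sits about 3 mm toward the front. I'll shift it 3 mm and lower it gently.

Request:
carry_out:
  claw: [0,0,0,0,0,0,0,0,0]
  delta_pos:
    - [0,0.3,0]
    - [0,0,0.8]
    - [0,0,0.8]
    - [0,0,0.5]
    - [0,0,0.4]
    - [0,0,0.3]
    - [0,0,0.3]
    - [0,0,0]
    - [0,0,0]
  angular:
    - [0,0,0]
    - [0,0,0]
    - [0,0,0]
    - [0,0,0]
    - [0,0,0]
    - [0,0,0]
    - [0,0,0]
    - [0,0,0]
    - [0,0,0]

```text
clock: 10.3
position: [0.4456, -0.1981, 0.1783]
ee_rot: [1.945, 2.465, 0.004]
force: [-11.7, 5.4, 46.7]
width: 0.098
gripper_force: 40.2
```

Request:
carry_out:
  claw: [0,0,0,0,0]
  delta_pos:
    - [0,0,-0.6]
    - [0,0,-0.6]
    - [0,-0.3,0]
    - [0,0,0]
    - [0,0,0]
  angular:
    - [0,0,0]
    - [0,0,0]
    - [0,0,0]
    - [0,0,0]
    - [0,0,0]

```text
clock: 10.8
position: [0.4415, -0.1977, 0.1867]
ee_rot: [-1.945, -2.466, 0.0]
force: [0.3, 0.4, -1.4]
width: 0.092
gripper_force: 40.0
```

```bash
python3 - <<'E'
from h import *
from cell import arm
for n in("scene","top"):
    p=arm.get_image(n);pickle.dump(p,open(n+"3.pkl","wb"))
o=arm.observe();print(o["clock"],o["position"],o["force"],o["ft_torque"],o["width"]);go(o,[.4412,-.1985,.205],.235)
s,t=load("3")
a=cv2.resize(s["frame"][110:190,200:305],None,fx=5,fy=5,interpolation=2);b=cv2.resize(t["frame"][300:360,380:470],None,fx=5,fy=5,interpolation=2)
im=np.zeros((600,800,3),np.uint8);a=cv2.resize(s["frame"][125:185,200:305],None,fx=5,fy=5,interpolation=2);im[:300,:525]=a;im[300:600,:450]=b
cv2.imwrite("pics/g.png",im[:,:525,::-1])
E
```

```text
10.9 [ 0.44163513 -0.19777164  0.18678593] [ 0.58297762  0.4689832  -1.51675324] [-0.08059817  0.03211593  0.00432833] 0.09876156779740852
yaw now 0.235, rotvec tool to target [-0.0005 -0.0002 -0.    ]
delta cm in present axes [-0.06 -0.06 -1.82] in target axes [-0.06 -0.06 -1.82]
```

View pics/g.png

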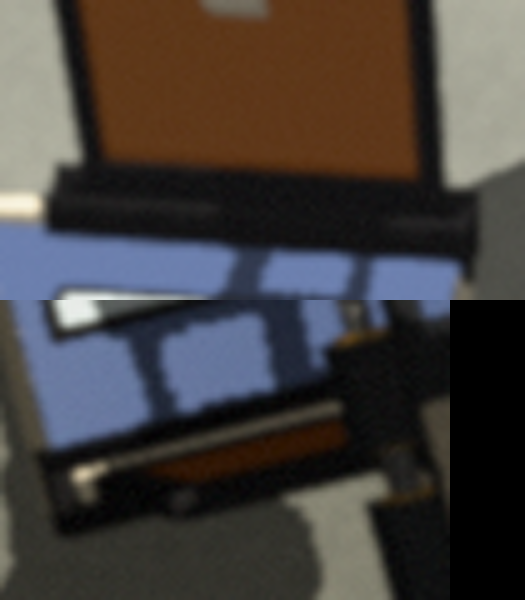

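The crop shows the shield's lower edge just above the groove mouth, with a thin strip of floor visible behind it. I'm back on the original line, so I'll lower again in small steps.

Request:
carry_out:
  claw: [0,0,0,0,0,0]
  delta_pos:
    - [0,0,0.4]
    - [0,0,0.3]
    - [0,0,0.3]
    - [0,0,0.2]
    - [0,0,0]
    - [0,0,0]
  angular:
    - [0,0,0]
    - [0,0,0]
    - [0,0,0]
    - [0,0,0]
    - [0,0,0]
    - [0,0,0]

```text
clock: 11.5
position: [0.4418, -0.1979, 0.1751]
ee_rot: [-1.946, -2.466, 0.0]
force: [-0.3, 0.5, -1.8]
width: 0.093
gripper_force: 40.0
```

Request:
carry_out:
  claw: [0,0,0,0,0,0]
  delta_pos:
    - [0,0,0.3]
    - [0,0,0.3]
    - [0,0,0.3]
    - [0,0,0.2]
    - [0,0,0]
    - [0,0,0]
  angular:
    - [0,0,0]
    - [0,0,0]
    - [0,0,0]
    - [0,0,0]
    - [0,0,0]
    - [0,0,0]

```text
clock: 12.1
position: [0.4418, -0.1979, 0.1641]
ee_rot: [-1.946, -2.466, 0.0]
force: [1.1, 0.5, -1.7]
width: 0.1
gripper_force: 40.0
```

Request:
carry_out:
  claw: [0,0,0,0,0,0,0]
  delta_pos:
    - [0,0,0.3]
    - [0,0,0.2]
    - [0,0,0.2]
    - [0,0,0.1]
    - [0,0,0.1]
    - [0,0,0]
    - [0,0,0]
  angular:
    - [0,0,0]
    - [0,0,0]
    - [0,0,0]
    - [0,0,0]
    - [0,0,0]
    - [0,0,0]
    - [0,0,0]

```text
clock: 12.8
position: [0.4418, -0.1979, 0.1551]
ee_rot: [1.946, 2.467, 0.0]
force: [0.2, 0.4, -1.7]
width: 0.094
gripper_force: 40.0
```

Request:
carry_out:
  claw: [0,0,0,0]
  delta_pos:
    - [0,0,0.1]
    - [0,0,0.1]
    - [0,0,0]
    - [0,0,0]
  angular:
    - [0,0,0]
    - [0,0,0]
    - [0,0,0]
    - [0,0,0]

```text
clock: 13.2
position: [0.442, -0.1975, 0.1538]
ee_rot: [-1.945, -2.467, -0.002]
force: [-3.0, 3.6, 10.2]
width: 0.093
gripper_force: 40.0
```

Request:
carry_out:
  claw: [2,4,5,5,5,5,5,5,5,5,5,5,5]
  delta_pos:
    - [0,0,0]
    - [0,0,0]
    - [0,0,0]
    - [0,0,0]
    - [0,0,0]
    - [0,0,0]
    - [0,0,-1]
    - [0,0,-2]
    - [0,0,-2]
    - [0,0,-2]
    - [0,0,-2]
    - [0,0,-1]
    - [0,0,0]
  angular:
    - [0,0,0]
    - [0,0,0]
    - [0,0,0]
    - [0,0,0]
    - [0,0,0]
    - [0,0,0]
    - [0,0,0]
    - [0,0,0]
    - [0,0,0]
    - [0,0,0]
    - [0,0,0]
    - [0,0,0]
    - [0,0,0]

```text
clock: 14.5
position: [0.4425, -0.1982, 0.2545]
ee_rot: [1.944, 2.465, 0.002]
force: [-0.3, -0.1, 0.4]
width: 0.546
gripper_force: 0.0
```

```bash
python3 - <<'E'
from h import *
from cell import arm
o=arm.observe();print(o["clock"],o["position"],o["force"],o["width"],o["joints"].round(2));go(o,[.539,-.3163,.254],.24-np.pi/2)
E
```

```text
14.5 [ 0.44251266 -0.19821623  0.25452447] [-0.29016539 -0.12833694  0.44090667] 0.5463386422122822 [-0.26  0.19  0.69  1.9  -0.14  1.09  0.71]
yaw now 0.235, rotvec tool to target [ 2.8000e-03 -1.4000e-03  1.5658e+00]
delta cm in present axes [-13.73   6.63   0.08] in target axes [ 6.57 13.76  0.05]
```

Request:
carry_out:
  claw: [5,5,5,5,5,5,5,5,5,5,5,5,5,5,5,5,5,5,5]
  delta_pos:
    - [0,0,0]
    - [0,0,0]
    - [0,0,0]
    - [0,0,0]
    - [0,0,0]
    - [0,0,0]
    - [0,0,0]
    - [0,0,0]
    - [0,0,0]
    - [0,0,0]
    - [0,0,0]
    - [1.1,2.3,0]
    - [1.1,2.3,0]
    - [1.1,2.3,0]
    - [1.1,2.3,0]
    - [1.1,2.3,0]
    - [1.1,2.3,0]
    - [0,0,0]
    - [0,0,0]
  angular:
    - [0,0,0.1424]
    - [0,0,0.1424]
    - [0,0,0.1424]
    - [0,0,0.1424]
    - [0,0,0.1424]
    - [0,0,0.1424]
    - [0,0,0.1424]
    - [0,0,0.1424]
    - [0,0,0.1424]
    - [0,0,0.1424]
    - [0,0,0.1424]
    - [0,0,0]
    - [0,0,0]
    - [0,0,0]
    - [0,0,0]
    - [0,0,0]
    - [0,0,0]
    - [0,0,0]
    - [0,0,0]

```text
clock: 16.4
position: [0.5379, -0.3165, 0.2518]
ee_rot: [-3.119, -0.373, 0.003]
force: [-0.2, -0.1, 0.3]
width: 0.546
gripper_force: 0.0
```

```bash
python3 - <<'E'
from h import *
from cell import arm
np.set_printoptions(precision=4,suppress=True)
o=arm.observe();print(o["clock"],o["position"],o["joints"].round(2))
zs={"shield":.06,"knob_grip":.1,"groove":.06,"pcr_plate":.07}
for n in("scene","top"):
    p=arm.get_image(n);pickle.dump(p,open(n+"4.pkl","wb"))
    for l in zs:
        for d in arm.place_of(l,p)[:3]:
            px=np.array(d["centre"])*[640,480];print(n,l,round(d["conf"],2),px.round(1),atz(p,px,zs[l]))
    for d in arm.trace("shield",p)[:3]:print(n,round(d["conf"],2),cv2.approxPolyDP(max(cv2.findContours(d["region"].astype(np.uint8),0,2)[0],key=len),3,True)[:,0].tolist())
go(o,[.539,-.3163,.086],.24-np.pi/2)
s=pickle.load(open("scene4.pkl","rb"))
# predicted shield top outline, upright & lean at groove
c=np.array([.4415,-.1985]);a=.237
for x,y,z in[(-.0045,-.08,.19),(-.0045,.08,.19),(.0045,-.08,.088),(.0045,.08,.088)]:print("pred scene",proj(s,[c[0]+x*np.cos(a)-y*np.sin(a),c[1]+x*np.sin(a)+y*np.cos(a),z]))
E
```

```text
16.4 [ 0.5379 -0.3165  0.2518] [-0.13  0.53  0.9   1.59 -0.43  1.24 -0.48]
scene shield 0.79 [461.7 224.3] [0.4383 0.2595 0.06  ]
scene shield 0.61 [252.5 171.9] [ 0.4323 -0.2041  0.06  ]
scene shield 0.5 [237.2 204.1] [ 0.5403 -0.1875  0.06  ]
scene knob_grip 0.75 [178.8 175.4] [ 0.5405 -0.3193  0.1   ]
scene groove 0.64 [251.2 177.9] [ 0.4523 -0.1976  0.06  ]
scene pcr_plate 0.83 [232.6 202.9] [ 0.5499 -0.192   0.07  ]
scene 0.91 [[464, 177], [456, 203], [458, 239], [462, 237], [468, 211]]
scene 0.6 [[210, 123], [219, 164], [279, 169], [289, 166], [289, 134], [285, 126]]
top shield 0.97 [188.8 365.8] [0.3736 0.2366 0.06  ]
top shield 0.93 [437.2 326.7] [ 0.4379 -0.1937  0.06  ]
top knob_grip 0.79 [513.2 266.7] [ 0.539  -0.3179  0.1   ]
top groove 0.97 [441.7 323.3] [ 0.4437 -0.2019  0.06  ]
top pcr_plate 0.86 [428.8 261. ] [ 0.5524 -0.1816  0.07  ]
top 0.89 [[168, 337], [178, 398], [183, 401], [197, 390], [186, 336]]
top 0.75 [[513, 313], [479, 312], [396, 336], [416, 341], [511, 318]]
top 0.68 [[206, 237], [191, 229], [140, 236], [138, 241], [159, 246]]
yaw now -1.333, rotvec tool to target [-0.0008  0.0021 -0.0018]
delta cm in present axes [ 0.15  0.02 16.58] in target axes [ 0.11  0.01 16.58]
pred scene [[209.9386 121.2517]]
pred scene [[286.5844 125.9607]]
pred scene [[215.4387 163.4619]]
pred scene [[287.9959 168.6173]]
```

Request:
carry_out:
  claw: [5,5,5,5,5,5,5,5,5,5,5]
  delta_pos:
    - [0.1,0,1.5]
    - [0,0,2]
    - [0,0,2]
    - [0,0,2]
    - [0,0,2]
    - [0,0,2]
    - [0,0,2]
    - [0,0,1.5]
    - [0,0,1]
    - [0,0,0.4]
    - [0,0,0]
  angular:
    - [0,0,0]
    - [0,0,0]
    - [0,0,0]
    - [0,0,0]
    - [0,0,0]
    - [0,0,0]
    - [0,0,0]
    - [0,0,0]
    - [0,0,0]
    - [0,0,0]
    - [0,0,0]
  force: 60

```text
clock: 18.1
position: [0.5395, -0.3161, 0.0888]
ee_rot: [-3.119, -0.375, 0.001]
force: [-0.0, -0.9, -0.1]
width: 0.541
gripper_force: 0.0
```

Request:
carry_out:
  claw: [0,0,0,0,0,0,0,0,0]
  delta_pos:
    - [0,0,0]
    - [0,0,0]
    - [0,0,0]
    - [0,0,0]
    - [0,0,0]
    - [0,0,0]
    - [0,0,0]
    - [0,0,0]
    - [0,0,0]
  angular:
    - [0,0,0]
    - [0,0,0]
    - [0,0,0]
    - [0,0,0]
    - [0,0,0]
    - [0,0,0]
    - [0,0,0]
    - [0,0,0]
    - [0,0,0]

```text
clock: 19.0
position: [0.5399, -0.317, 0.0894]
ee_rot: [3.118, 0.375, 0.001]
force: [1.8, -4.4, -2.0]
width: 0.139
gripper_force: 60.0
```

```bash
python3 - <<'E'
from h import *
from cell import arm
o=arm.observe();print(o["clock"],o["position"],o["force"],o["ft_torque"],o["width"]*91.8,o["gripper_force"],o["joints"].round(2));go(o,o["position"],.24-np.pi/2)
E
```

```text
19.0 [ 0.53987103 -0.31696637  0.08938642] [ 1.79221592 -4.3889054  -1.96020019] [-1.06299272 -0.2338798   0.22250681] 12.72275770145153 59.98853802680969 [-0.05  0.68  0.78  1.76 -0.58  0.94 -0.36]
yaw now -1.332, rotvec tool to target [ 0.0016 -0.0004 -0.0009]
delta cm in present axes [0. 0. 0.] in target axes [0. 0. 0.]
```

Request:
carry_out:
  claw: [0,0,0,0,0,0,0,0,0,0,0,0,0,0,0,0,0]
  delta_pos:
    - [0,0,0]
    - [0,0,0]
    - [0,0,0]
    - [0,0,0]
    - [0,0,0]
    - [0,0,0]
    - [0,0,0]
    - [0,0,0]
    - [0,0,0]
    - [0,0,0]
    - [0,0,0]
    - [0,0,0]
    - [0,0,0]
    - [0,0,0]
    - [0,0,0]
    - [0,0,0]
    - [0,0,0]
  angular:
    - [0,0,0.08]
    - [0,0,0.08]
    - [0,0,0.08]
    - [0,0,0.08]
    - [0,0,0.08]
    - [0,0,0.08]
    - [0,0,0.08]
    - [0,0,0.08]
    - [0,0,0.08]
    - [0,0,0.08]
    - [0,0,0.08]
    - [0,0,0.08]
    - [0,0,0.08]
    - [0,0,0.08]
    - [0,0,0.08]
    - [0,0,0]
    - [0,0,0]

```text
clock: 20.7
position: [0.5395, -0.3179, 0.0894]
ee_rot: [2.783, -1.452, 0.003]
force: [0.5, -8.8, -2.0]
width: 0.137
gripper_force: 60.0
```

```bash
python3 - <<'E'
from h import *
from cell import arm
o=arm.observe();print(o["clock"],o["position"],o["force"],o["ft_torque"],o["width"]*91.8,o["gripper_force"],o["joints"].round(2));go(o,o["position"],.24-np.pi/2-1.257)
E
```

```text
20.7 [ 0.53952904 -0.31791607  0.08943163] [ 0.49362899 -8.75087614 -2.04010543] [-1.75184261  0.01748232  0.203228  ] 12.60307079254063 59.99583184719086 [-0.19  0.82  1.09  1.77 -0.83  1.08 -1.34]
yaw now -2.532, rotvec tool to target [ 0.0015 -0.003   0.0553]
delta cm in present axes [0. 0. 0.] in target axes [0. 0. 0.]
```

Request:
carry_out:
  claw: [0,0,0]
  delta_pos:
    - [0,0,0]
    - [0,0,0]
    - [0,0,0]
  angular:
    - [0,0,0.03]
    - [0,0,0]
    - [0,0,0]

```text
clock: 21.0
position: [0.5395, -0.318, 0.0894]
ee_rot: [2.761, -1.493, 0.003]
force: [0.6, -9.1, -1.5]
width: 0.134
gripper_force: 60.0
```

```bash
cat > tq.py <<'E'
from h import *
from cell import arm
p=arm.get_image("scene")
tq=[]
for i in range(6):
    q=arm.get_image("top");o=arm.observe();tq.append(o["ft_torque"][2])
print(o["clock"],np.round(tq,3),o["force"],o["position"]);go(o,o["position"],.24-np.pi/2-1.257)
np.set_printoptions(precision=4,suppress=True)
for n,P in(("scene",p),("top",q)):
    f=P["frame"].astype(int)
    for d in arm.place_of("knob_grip",P)[:1]+arm.look_for("lamp_knob",P)[:1]:print(n,d["conf"],np.array(d["centre"])*[640,480])
    c=proj(P,[.5395,-.317,.1])[0];x,y=c.astype(int)
    g=f[y-18:y+22,x-25:x+25]
    m=(g.min(2)>130)&(np.ptp(g,axis=2)<50)
    yy,xx=np.nonzero(m);print(n,"white px",[(int(a)+x-25,int(b)+y-18) for a,b in zip(xx,yy)][:60])
    # predicted pointer places (bar end, z=.108 top) for several knob angles
    for k in(0,.84,1.05,1.257,1.4,1.676):
        a=.24-k;print(k,proj(P,[.5395-.0205*np.cos(a),-.317-.0205*np.sin(a),.108])[0].round(1),end=" ")
    print()
E
python3 tq.py
```

```text
21.35 [0.254 0.257 0.22  0.253 0.253 0.273] [ 0.31999157 -7.92280328 -1.581364  ] [ 0.53952111 -0.3179388   0.08943526]
yaw now -2.562, rotvec tool to target [ 0.0012 -0.003   0.0255]
delta cm in present axes [0. 0. 0.] in target axes [0. 0. 0.]Traceback (most recent call last):
  File "tq.py", line 11, in <module>
    for d in arm.place_of("knob_grip",P)[:1]+arm.look_for("lamp_knob",P)[:1]:print(n,d["conf"],np.array(d["centre"])*[640,480])
             ~~~~~~~~~~~~^^^^^^^^^^^^^^^
ValueError: only the last four pictures can be asked about
```

Request:
carry_out:
  claw: [0,0,0]
  delta_pos:
    - [0,0,0]
    - [0,0,0]
    - [0,0,0]
  angular:
    - [0,0,0.025]
    - [0,0,0]
    - [0,0,0]

```text
clock: 21.65
position: [0.5395, -0.318, 0.0894]
ee_rot: [2.742, -1.528, 0.003]
force: [0.3, -8.4, -3.4]
width: 0.137
gripper_force: 60.0
```

```bash
sed -i 's/^p=arm.get_image("scene")$//; s/^np.set_print.*/p=arm.get_image("scene")\n&/' tq.py; python3 tq.py
```

```text
21.95 [0.235 0.294 0.268 0.271 0.29  0.264] [ 1.13213289 -7.75033424 -4.15728501] [ 0.53948373 -0.31796371  0.08942658]
yaw now -2.587, rotvec tool to target [ 0.0013 -0.003   0.0005]
delta cm in present axes [0. 0. 0.] in target axes [0. 0. 0.]
scene 0.73 [181.888 178.176]
scene 0.7 [182.08 184.8 ]
scene white px [(np.int64(194), np.int64(157)), (np.int64(195), np.int64(157)), (np.int64(196), np.int64(157)), (np.int64(197), np.int64(157)), (np.int64(198), np.int64(157)), (np.int64(199), np.int64(157)), (np.int64(200), np.int64(157)), (np.int64(201), np.int64(157)), (np.int64(202), np.int64(157)), (np.int64(203), np.int64(157)), (np.int64(204), np.int64(157)), (np.int64(194), np.int64(158)), (np.int64(195), np.int64(158)), (np.int64(196), np.int64(158)), (np.int64(197), np.int64(158)), (np.int64(198), np.int64(158)), (np.int64(199), np.int64(158)), (np.int64(200), np.int64(158)), (np.int64(201), np.int64(158)), (np.int64(202), np.int64(158)), (np.int64(203), np.int64(158)), (np.int64(204), np.int64(158)), (np.int64(194), np.int64(159)), (np.int64(195), np.int64(159)), (np.int64(196),
[... 704 characters left out ...]
 np.int64(161)), (np.int64(196), np.int64(161)), (np.int64(197), np.int64(161)), (np.int64(198), np.int64(161)), (np.int64(199), np.int64(161)), (np.int64(200), np.int64(161)), (np.int64(201), np.int64(161)), (np.int64(202), np.int64(161)), (np.int64(203), np.int64(161)), (np.int64(204), np.int64(161)), (np.int64(193), np.int64(162)), (np.int64(194), np.int64(162)), (np.int64(195), np.int64(162)), (np.int64(196), np.int64(162))]
0 [182.2 166.3] 0.84 [188.3 168.8] 1.05 [188.9 169.9] 1.257 [189.2 171.1] 1.4 [189.1 171.9] 1.676 [188.4 173.6] 
top 0.22 [187.776 249.024]
top white px []
0 [518.5 277.7] 0.84 [508.6 275.9] 1.05 [506.5 274.3] 1.257 [504.8 272.3] 1.4 [503.9 270.7] 1.676 [502.7 267.5]
```

The opening stayed at about 12.6 mm, so the bar is still flush in the pads. The tool has turned 1.255 rad and the torque is about 0.27 Nm, which fits the third click. I'll do one last shield check and then hand in.

```bash
python3 - <<'E'
from h import *
from cell import arm
for n in("scene","top"):
    p=arm.get_image(n)
    for d in arm.trace("shield",p)[:3]:print(n,round(d["conf"],2),cv2.approxPolyDP(max(cv2.findContours(d["region"].astype(np.uint8),0,2)[0],key=len),3,True)[:,0].tolist())
    for d in arm.place_of("pcr_plate",p)[:1]:print("pcr",np.array(d["centre"])*[640,480])
print(arm.observe()["clock"]);print(arm.sign_off())
E
```

```text
scene 0.83 [[211, 123], [219, 164], [288, 167], [285, 126]]
scene 0.83 [[464, 175], [455, 205], [459, 240], [468, 212]]
pcr [236.928 204.816]
pcr [424.704 260.016]
22.5
the job is handed in; nothing more can be done
None
```

The shield stands seated and released in the light-box groove, the knob is held at the third click (about 1.255 rad by the tool's turn; its pointer was hidden from view), and the job was handed in at 22.5 s; on the first try at lowering, the shield touched the groove rim with about 47 N.

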